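# Take the square basket off the drip stand

### The job

Two steel vessels hang by their bails from the hooks of the drip stand. Lift the square basket up and off its hook and stand it upright inside the shallow square tray, setting it down rather than dropping it, and let go. Leave the round cup hanging as it is.

Things in the scene. Friction and masses are not known exactly. Their poses are not given: they have to be found in the camera images.
- basket_grip (a point): middle of the upright black handle (16 mm across, 48 mm tall) on the square steel basket to move: slotted box 56x56 mm, 42 high, underside 125 mm below this point. The handle stands on the level bar of a 6 mm wire bail; the bar (underside 30 mm below this point) lies on either hook, its ends come down to the box's sides. z up along the handle; graspable from above in any yaw; about 0.15 kg
- cup_grip (a point): the same point on the round steel cup, which must stay: 54 mm across, 42 high, plain walls, same bail and handle; it hangs from the other hook, 130 mm from the basket
- stand: fixed drip stand. Origin on the bench below its crossbar (170 mm along y, top 167 mm up), z up. Two 6 mm wire hooks at y = +65 and -65 mm point to its -x (to the robot), axis 165 mm up; the bails lie 36 mm in front of the origin; from 44 to 58 mm in front the hooks turn up by 16 mm. A vessel raised 22 to 40 mm can be drawn off to the stand's -x, 40 mm or more. Base 190 x 85 mm
- tray: fixed shallow square aluminium tray on the bench before the stand: 110 x 110 mm outside, 16 mm high, walls and floor 3 mm. Origin at the centre of its underside, z up, x and y along its sides
There are look-alikes about, which are no part of the job. What is shaped like the part that bears basket_grip but blue is not meant.

How it is judged:
By the outcome, as a careful person would: the job done as asked, in the order asked, and still so for the second after the job is handed in, with the robot touching nothing.
It also fails if it takes over 40 s, if anything falls off the work surface, if the arm or the gripper's body presses on something with over 40 N, if the wrist force passes 120 N, or if a joint passes its speed limit or range.

### The arm

A 6-joint arm with a two-finger parallel gripper is mounted at the origin on a cart in front of the work surface, level with it; the furniture and walls round the work are solid. World frame = base frame: x ahead of the robot, y to its left, z up, the work surface at z = 0. Lengths are in m, angles in rad, forces in N, time in s.
With the tool pointing down it reaches from about 0.4 to 0.925 m from the base axis. Payload 3.4 kg.
Tool frame: the origin (TCP) lies between the finger pads; the fingertips stand 14 mm ahead of it and the grasp point (between the pads) lies 5 mm behind it; z points along the fingers, y is the line along which they close (so a half turn about z gives the same grasp; the last joint's range is limited). The gripper opens to 85 mm and grips with 20 to 120 N. Pads are 22 mm wide; open, the fingers measure 114 mm over their backs; the gripper's body (76 mm by 85 mm) begins 54 mm behind the grasp point. The pads swing forward as they close: fully open they stand 13 mm farther back than shut.
Start: joints at [-1.333, 0.307, 1.506, -0, 1.328, -0.073], TCP at [0.176, -0.547, 0.245] pointing down, gripper open.
Joint ranges: [-3.12, 3.12], [-1.05, 2.28], [0.14, 2.33], [-1.42, 4.57], [0.1, 2.73], [-2.68, 2.68]. Speed limits (rad/s): [2.57, 2.57, 3.14, 3.14, 3.14, 3.14].

### API

Orientations are given as [roll, pitch, yaw] about the fixed x, y, z axes, in that order (R = Rz(yaw) Ry(pitch) Rx(roll)).
In Python, from cell import robot gives the robot as it stands. The module is installed in compiled form; this text tells all that it offers. Calls block until the motion is done:
- robot.move_ptp(position, orientation): joint-space move of the TCP to a pose.
- robot.move_l(position, rot=None, feed=0.15, until_force=None): straight line of the TCP; rot=None keeps the orientation; feed is the mean speed in m/s. With until_force (N) it stops when the force on the tool has changed by that much, and returns True; else False.
- robot.goto_joints(angles): joint-space move.
- robot.move_gripper(opening, strength=None): finger opening in m; strength is the grip in N (None keeps the last); returns when the fingers have stopped.
- robot.pause(seconds).
- robot.ik(position, orientation): joint angles nearest the present ones, or None.
- robot.state(): the state.
- robot.camera(name): name is "scene" or "top" or "wrist"; returns a dict with "image" (480x640x3 uint8, red, green, blue), "K" (3x3 intrinsics, pixels), "k1" (the pictures are not rectified: a ray, as slopes to the right and down, at radius r is drawn at 1 + k1 r^2 times it, then the intrinsics apply), "world_to_cam" (4x4, takes a point from world to camera coordinates). Camera axes: x right, y up, looking along -z (the intrinsics and any distortion apply to the point x, -y, -z); pixel columns grow to the right and rows downward; lengths in m; the calibration is good to about 2 mm. A picture is of the moment at which its call begins. There is no depth.
A pose or a line that the arm cannot do raises robot.Unreachable and nothing moves.
- robot.sign_off(): hands the job in; it is judged then, once.
The state is a dict: "clock": time; "qpos": joint angles; "joint_vel": joint speeds; "joint_efforts": joint torques, N m; "ee_pos": TCP position; "ee_rot": TCP orientation; "ft_force": force on the tool from outside, world axes, zero at the start; "torque": the same for the moment, N m; "width": finger opening in m; "gripper_force": force on a finger pad.
Only numpy, scipy, OpenCV 4.12 (cv2) and the standard library are available. Lean on these libraries where they do the work, as an engineer would, in place of code of your own. Each camera call takes 0.05 s, during which the arm holds its last target. There are 200 camera calls.

## Working session

There is one attempt and no reset: what is moved stays moved. The work goes in short steps, each a Python script; the robot and the scene stay as the last script left them, time stands still between calls to the robot, and variables do not carry over. Pictures are saved under pics/ and viewed, at most 10 in all, crops included, and the job is handed in when it is done.

```bash
mkdir -p pics; cat > h.py <<'E'
import numpy as np, cv2
from cell import robot
def snap(name,tag):
    c=robot.camera(name); im=c["image"]; cv2.imwrite(f"pics/{tag}.png",im[:,:,::-1]); np.savez(f"pics/{tag}.npz",**{k:np.array(v) for k,v in c.items()}); return c
def load(tag): return dict(np.load(f"pics/{tag}.npz"))
def ray(c,u,v):
    K=c["K"];k=float(c["k1"])
    p=cv2.undistortPoints(np.array([[[u,v]]],float),K,np.array([k,0,0,0.]))[0,0]
    T=c["world_to_cam"];R=T[:3,:3];o=-R.T@T[:3,3]
    d=R.T@np.array([p[0],-p[1],-1.]);return o,d/np.linalg.norm(d)
def plane(c,u,v,z):
    o,d=ray(c,u,v);return o+d*(z-o[2])/d[2]
def tri(*obs):
    A=np.zeros((3,3));b=np.zeros(3)
    for c,u,v in obs:
        o,d=ray(c,u,v);P=np.eye(3)-np.outer(d,d);A+=P;b+=P@o
    x=np.linalg.solve(A,b);return x,[np.linalg.norm((np.eye(3)-np.outer(ray(*q)[1],ray(*q)[1]))@(x-ray(*q)[0])) for q in obs]
def proj(c,p):
    T=c["world_to_cam"];q=T[:3,:3]@np.array(p)+T[:3,3];s=np.array([q[0],-q[1]])/-q[2];s=s*(1+float(c["k1"])*(s@s));return (c["K"][:2,:2]@s+c["K"][:2,2])
E
python3 - <<'E'
from h import *
a=snap("scene","s1");b=snap("top","t1")
for c in(a,b): print(c["K"].round(1).tolist(),c["k1"],np.array(c["world_to_cam"]).round(3).tolist())
print(robot.state()["clock"])
E
```

```text
[[551.9, 0.0, 321.0], [0.0, 551.9, 238.3], [0.0, 0.0, 1.0]] -0.12052896359151483 [[-0.558, -0.83, 0.002, 0.518], [0.491, -0.328, 0.807, -0.237], [-0.669, 0.451, 0.59, -0.89], [0.0, 0.0, 0.0, 1.0]]
[[472.4, 0.0, 313.9], [0.0, 472.4, 231.7], [0.0, 0.0, 1.0]] -0.04639832452328713 [[-0.024, -1.0, 0.007, 0.336], [0.992, -0.023, 0.126, -0.468], [-0.126, 0.01, 0.992, -0.923], [0.0, 0.0, 0.0, 1.0]]
0.1
```

View pics/s1.png

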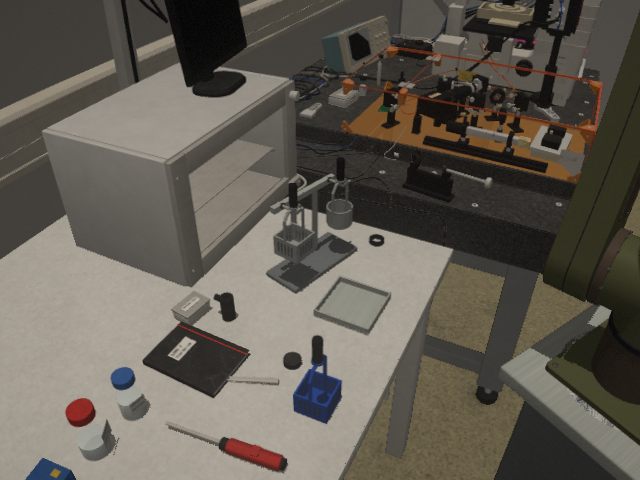

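View pics/t1.png

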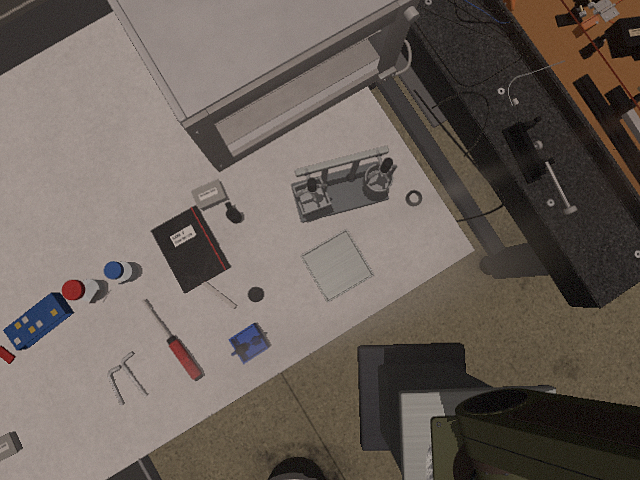

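The scene view shows the grey slotted basket with handle near (293,195) and the round cup near (340,170), both on the stand. The tray is near (353,303), and a blue look-alike basket stands on the bench near (318,350). In the top view the basket handle is near (312,185), the cup handle (387,165), the tray (338,265) and the blue one (249,342). I'll enlarge the stand in both views to confirm.

```bash
python3 - <<'E'
from h import *
a=cv2.imread("pics/s1.png")[150:300,260:400];b=cv2.imread("pics/t1.png")[140:310,285:425]
f=lambda i:cv2.resize(i,(400,int(i.shape[0]*400/140)),interpolation=cv2.INTER_CUBIC)
A,B=f(a),f(b);o=np.zeros((490,800,3),np.uint8);o[:A.shape[0],:400]=A;o[:B.shape[0],400:]=B
cv2.imwrite("pics/crop1.png",cv2.convertScaleAbs(o,alpha=1.5))
E
```

```text
(no output)
```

View pics/crop1.png

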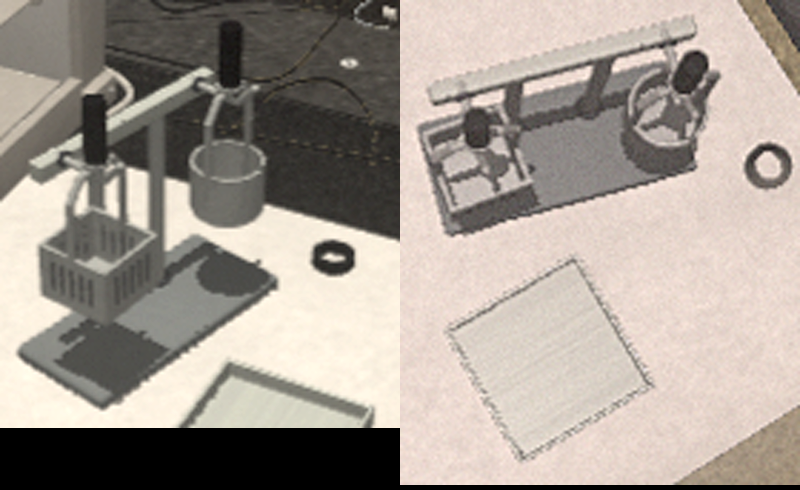

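```bash
python3 - <<'E'
from h import *
s,t=load("s1"),load("t1")
def dark(c,u,v,w=14,th=45):
    m=np.zeros((480,640),np.uint8);g=c["image"].max(2);r=np.s_[v-w:v+w,u-w:u+w];m[r]=(g[r]<th)
    n,l,st,ce=cv2.connectedComponentsWithStats(m);i=1+st[1:,4].argmax();return ce[i],st[i]
for nm,ps,pt in(("basket",(293,195),(312,185)),("cup",(340,168),(387,165))):
    a,sa=dark(s,*ps,w=24 if nm=="basket" else 20,th=38);b,sb=dark(t,*pt,th=40);print(nm,a,sa,b,sb)
man={"b":((292.9,194.8),(312,184.8)),"c":((340.5,168.6),(386.5,165.2))}
for k,(p,q) in man.items():print(k,*tri((s,*p),(t,*q)))
cs=np.array([plane(t,*p,.016) for p in((345.6,231),(373.2,274),(327.7,300.3),(302.2,255.5))]);print(cs,cs.mean(0))
d=cs-np.roll(cs,1,0);print(np.linalg.norm(d,axis=1),np.degrees(np.arctan2(d[:,1],d[:,0]))%90)
e=[plane(t,285+x/2.857,140+y/2.857,.164) for x,y in((32,90),(294,25))];print(e,np.linalg.norm(e[0]-e[1]),np.degrees(np.arctan2(*(e[0]-e[1])[1::-1])))
# cabinet underside/front edge, a few top-view points at several heights
for z in(0,.2,.3,.4):print(z,plane(t,222,165,z),plane(t,190,120,z))
x,err=tri((s,168,160),(t,183,124));print("cab corner L",x,err)
x,err=tri((s,294,92),(t,413,12));print("cab corner R",x,err)
E
```

```text
basket [292.65957447 194.47340426] [288 183  10  24 188] [311.    190.125] [309 188   5   4   8]
cup [340.28795812 168.4973822 ] [336 157  11  24 191] [387.2        166.05714286] [381 158  12  15  35]
b [0.53353962 0.32720259 0.19804571] [np.float64(0.000482916154984249), np.float64(0.0004829161549841762)]
c [0.56455639 0.20079096 0.19802627] [np.float64(0.0004718561972857057), np.float64(0.0004718561972858232)]
[[0.47773562 0.25972733 0.016     ]
 [0.38886298 0.20676641 0.016     ]
 [0.33855214 0.30018104 0.016     ]
 [0.42976582 0.34935053 0.016     ]] [0.40872914 0.27900633 0.016     ]
[0.10165342 0.10345629 0.10610124 0.10362226] [28.15741169 30.79152951 28.3058216  28.32725516]
[array([0.56609327, 0.35441971, 0.164     ]), array([0.60388597, 0.19143217, 0.164     ])] 0.1673117605108742 103.05474189155605
0 [0.6265387  0.51508915 0.        ] [0.72775196 0.58431138 0.        ]
0.2 [0.57093302 0.47789587 0.2       ] [0.65131544 0.53287138 0.2       ]
0.3 [0.54313018 0.45929924 0.3       ] [0.61309718 0.50715138 0.3       ]
0.4 [0.51532734 0.4407026  0.4       ] [0.57487893 0.48143138 0.4       ]
cab corner L [0.60927385 0.51841717 0.29248778] [np.float64(0.0012237681935299636), np.float64(0.0012237681935298678)]
cab corner R [0.80150449 0.1575922  0.26691915] [np.float64(9.816180365954345e-05), np.float64(9.816180365952406e-05)]
```

Candidates: the grey slotted square basket on the stand (293,195), the round plain cup (340,168) and the blue basket on the bench (318,350). The crop shows the first is the slotted grey steel box hanging from a hook, so that is the one to move. The 130 mm spacing and the z of 198 mm also match. I'll go above it and take one look from close by.

```bash
python3 - <<'E'
from h import *
st=robot.state();print(st["ee_rot"],st["clock"])
for y in(np.radians(13.8),np.radians(13.8)-np.pi, np.radians(13.8)-np.pi/2,np.radians(13.8)+np.pi/2):
    print(round(y,2),[None if q is None else np.round(q,2).tolist() for q in(robot.ik([.5335,.327,.32],[np.pi,0,y]),robot.ik([.5335,.327,.2],[np.pi,0,y]),robot.ik([.409,.279,.15],[np.pi,0,y+.25]))])
E
```

```text
[-3.13979175e+00 -1.30649171e-04  3.10834713e-01] 0.1
0.24 [[0.48, 0.33, 1.28, -0.0, 1.53, 1.81], [0.48, 0.41, 1.46, -0.0, 1.27, 1.81], [0.51, 0.29, 1.8, -0.0, 1.04, 1.59]]
-2.9 [[0.48, 0.33, 1.28, 0.0, 1.53, -1.33], [0.48, 0.41, 1.46, 0.0, 1.27, -1.33], [0.51, 0.29, 1.8, 0.0, 1.04, -1.55]]
-1.33 [None, None, None]
1.81 [[0.48, 0.33, 1.28, -0.0, 1.53, 0.24], [0.48, 0.41, 1.46, -0.0, 1.27, 0.24], [0.51, 0.29, 1.8, -0.0, 1.04, 0.02]]
```

```bash
python3 - <<'E'
from h import *
Y=np.radians(13.8)-np.pi
p=robot.state()["ee_pos"]
robot.move_l([p[0],p[1],.33],feed=.25)
robot.move_gripper(.05,60)
robot.move_ptp([.5335,.327,.32],[np.pi,0,Y])
c=snap("wrist","w1");print(robot.state()["clock"],robot.state()["ee_pos"],proj(c,[.5335,.3272,.222]))
E
```

```text
4.3833 [0.53393476 0.32625199 0.32001132] [322.01540582 247.67324008]
```

View pics/w1.png

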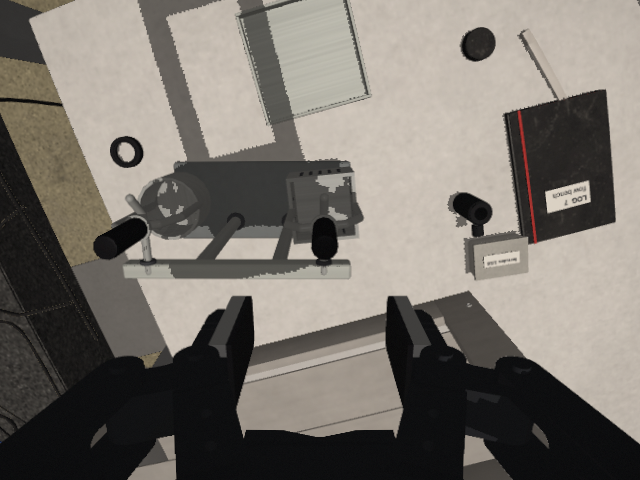

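The wrist view shows the basket handle at about (324,240), with the crossbar below it at row 269. The cup's handle is at (120,240), and there is free space for both fingers. Next I'll compare the handle mask with the prediction, descend and grip.

```bash
python3 - <<'E'
from h import *
c=load("w1");m=np.zeros((480,640),np.uint8);m[212:265,300:350]=(c["image"].max(2)<40)[212:265,300:350]
n,l,s,ce=cv2.connectedComponentsWithStats(m);i=1+s[1:,4].argmax();print(s[i],ce[i],proj(c,[.5335,.3272,.198]),proj(c,[.5335,.3272,.174]))
print(plane(c,*ce[i],.198))
Y=np.radians(13.8)-np.pi
robot.move_l([.5335,.327,.24],rot=[np.pi,0,Y],feed=.15)
hit=robot.move_l([.5335,.327,.197],feed=.06,until_force=6);st=robot.state()
print(hit,st["ee_pos"],st["ft_force"],st["clock"])
E
```

```text
[312 217  26  48 965] [323.8238342  240.00207254] [321.77139074 236.22039911] [321.56674117 226.62451331]
[0.53562368 0.32907063 0.198     ]
False [0.53370796 0.3271222  0.19712934] [ 0.10094357 -0.39634674  0.12595386] 5.9333
```

```bash
python3 - <<'E'
from h import *
robot.move_l([.535,.3284,.197],feed=.05)
robot.move_gripper(0.0,60);st=robot.state();print(st["width"],st["gripper_force"],st["ft_force"],st["ee_pos"])
robot.move_l([.535,.3284,.227],feed=.06);st=robot.state();print(st["width"],st["ft_force"])
x=np.array([np.cos(np.radians(13.8)),np.sin(np.radians(13.8))])
q=np.array([.535,.3284])-.085*x
hit=robot.move_l([*q,.227],feed=.08,until_force=8);st=robot.state();print(hit,st["width"],st["ft_force"],st["ee_pos"],st["clock"])
snap("scene","s2")
im=cv2.imread("pics/s2.png")[130:350,230:430];cv2.imwrite("pics/crop2.png",cv2.convertScaleAbs(cv2.resize(im,None,fx=2.7,fy=2.7,interpolation=cv2.INTER_CUBIC),alpha=1.4))
E
```

```text
0.014550283168639275 58.34298312664032 [-0.65011068 -0.74854331  1.13484976] [0.53504284 0.32847916 0.19724573]
0.014699302455231813 [-0.7670829   0.28294567 -1.22967199]
False 0.014288440317574784 [ 0.73596122  0.34175886 -2.15945556] [0.4531182  0.30834547 0.22710604] 8.45
```

View pics/crop2.png

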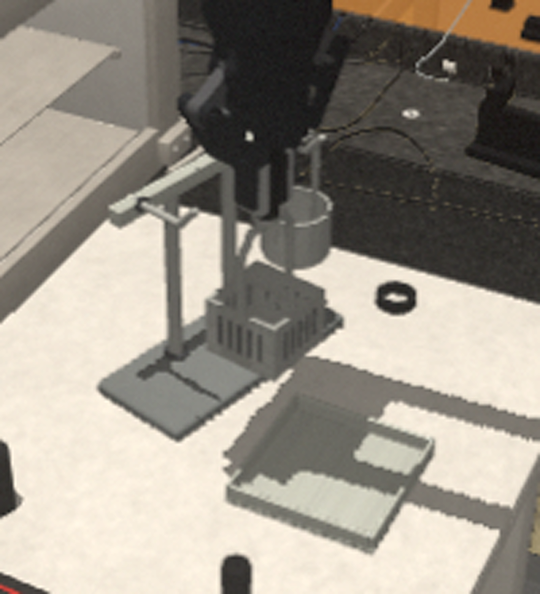

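The basket is clear of the hook and upright below the gripper. The cup still hangs, and the tray is empty (crop corners (228,488), (372,543), (433,437), (300,395)). I'll check the tray centre with these, then carry the basket over and lower it.

```bash
python3 - <<'E'
from h import *
c=load("s2");cs=np.array([plane(c,230+x/2.7,130+y/2.7,.016) for x,y in((228,488),(372,543),(433,437),(300,395))]);m=cs.mean(0);print(m)
q=(m[:2]+[.4087,.279])/2;print(q); assert np.linalg.norm(m[:2]-[.4087,.279])<.012
Y=np.radians(28.3)-np.pi
robot.move_l([*q,.227],rot=[np.pi,0,Y],feed=.08)
robot.move_l([*q,.145],feed=.08);robot.pause(.3)
print(robot.state()["ft_force"])
hit=robot.move_l([*q,.1235],feed=.015,until_force=3);st=robot.state();print(hit,st["ft_force"],st["ee_pos"],st["width"],st["clock"])
snap("scene","s3")
im=cv2.imread("pics/s3.png")[130:350,230:430];cv2.imwrite("pics/crop3.png",cv2.convertScaleAbs(cv2.resize(im,None,fx=2.7,fy=2.7,interpolation=cv2.INTER_CUBIC),alpha=1.4))
E
```

```text
[0.40358834 0.28034915 0.016     ]
[0.40614417 0.27967457]
[-0.34980873  0.50441915 -0.78535836]
True [ 0.41859516 -0.48834938  4.85585074] [0.40600392 0.27972457 0.12762431] 0.01453117626544923 11.8667
```

View pics/crop3.png

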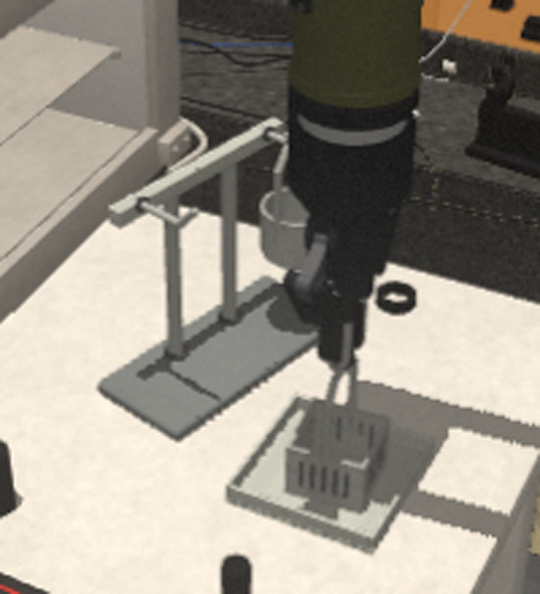

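The basket stands on the tray floor in the middle of the tray, and contact came at the expected height. Now I'll release, rise and check.

```bash
python3 - <<'E'
from h import *
robot.move_gripper(.045);p=robot.state()["ee_pos"]
robot.move_l([p[0],p[1],.25],feed=.08)
robot.move_ptp([.42,.0,.3],[np.pi,0,np.radians(28.3)-np.pi]);robot.pause(.5)
snap("scene","s4");snap("top","t4");st=robot.state();print(st["clock"],st["ft_force"])
f=lambda n,r:cv2.resize(cv2.imread(f"pics/{n}.png")[r],(400,440),interpolation=cv2.INTER_CUBIC)
cv2.imwrite("pics/crop4.png",cv2.convertScaleAbs(np.hstack([f("s4",np.s_[130:350,230:430]),f("t4",np.s_[120:340,240:440])]),alpha=1.4))
E
```

```text
15.7083 [-0.34658851  0.40528384  0.11206833]
```

View pics/crop4.png

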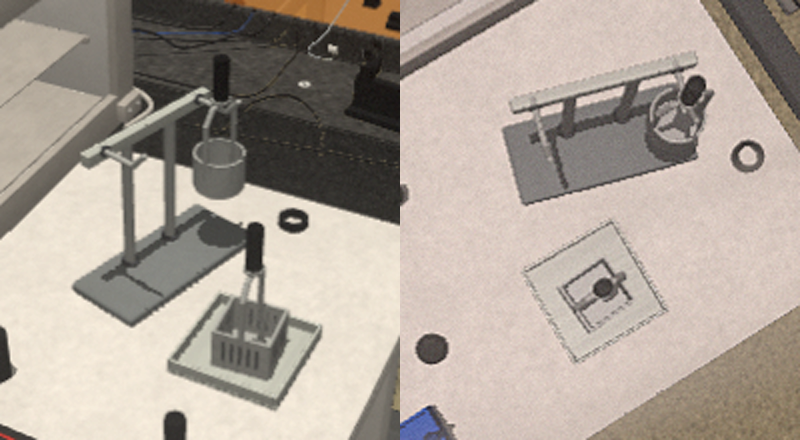

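The basket stands upright in the middle of the tray (crop (250,340) and (600,290)). The cup hangs as before and the robot is clear of everything.

```bash
python3 -c "
from cell import robot
print(robot.sign_off())"
```

```text
the job is handed in; nothing more can be done
None
```

I lifted the square basket off its hook, set it upright in the middle of the tray and released it; the round cup still hangs as it was, and the job was handed in at about 16 s on the robot's clock.

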